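# Clear the offcuts and index the rotary bar stop

### The arm

A 6-joint arm with a two-finger parallel gripper is mounted at the origin on the work surface. World frame = base frame: x ahead of the robot, y to its left, z up, the work surface at z = 0. Lengths are in m, angles in rad, forces in N, time in s.
With the tool pointing down it reaches from about 0.3 to 0.775 m from the base axis. Payload 14.6 kg.
Tool frame: the origin (TCP) lies on the centre line of the jaws, within the pads' length; the fingertips stand 19 mm ahead of it and the grasp point (between the pads) is the TCP; z points along the fingers, y is the direction in which the jaws open and shut (so a half turn about z gives the same grasp; the last joint's range is limited). The gripper opens to 94 mm and grips with 3 to 60 N. Pads are 16 mm wide; open, the fingers measure 119 mm over their backs; the gripper's body (75 mm by 177 mm) begins 78 mm behind the grasp point.
Start: joints at [1.228, 0.3, 1.521, -0, 1.321, -0.067], TCP at [0.15, 0.529, 0.224] pointing down, gripper open.
Joint ranges: [-3.03, 3.03], [-0.79, 2.21], [0.23, 2.52], [-1.04, 4.18], [0, 3.07], [-2.55, 2.55]. Speed limits (rad/s): [2.22, 2.22, 2.57, 3.14, 3.14, 3.14].

### API

Orientations are given as [roll, pitch, yaw] about the fixed x, y, z axes, in that order (R = Rz(yaw) Ry(pitch) Rx(roll)).
In Python, from station import ctrl gives the robot as it stands. The module is installed in compiled form; this text tells all that it offers.
- The arm moves only by the shell command python3 -m creep 'ROWS' [FORCE]. ROWS is a JSON object of lists of equal length, an entry for each row: "translation": the shift along the world's x, y, z in mm, a list of three; "yaw": the turn about the world's z in rad; "gripper": the closure in counts, from 0 (fully open) to 255 (shut). A call has 1 to 5 rows; each row is the pose to reach, as a shift and turn from the pose measured when the call began; what a row does not reach only later rows make up. A row lasts 1/12 s, in which the tool goes at most 41.7 mm and 7.16 degrees, less where a joint would pass 70% of its speed; a pose out of reach is approached as far as the arm can. A call with a gripper value outside its range is refused whole. The fingers move at their own pace and stop on an object; FORCE is the grip in N (left out, the last holds). Time passes only in rows, so rows that repeat a pose let the fingers close. It gives the time, the measured TCP pose, the force and the opening at its end, in the units of the state.
- ctrl.get_obs(): the state, without advancing time (a new reading comes with each control period).
- ctrl.camera(name): name is "side" or "top"; returns a dict with "pixels" (384x512x3 uint8, red, green, blue), "depth" (384x512 float32, m along the optical axis (not along the pixel's ray), 0 where there is no reading), "fx", "fy", "cx", "cy" (pixels), "R" (3x3) and "t" (3): a world point X has camera coordinates R X + t. Camera axes: x right, y down, z forward; pixel columns grow to the right and rows downward; lengths in m; the calibration is good to about 2 mm. A picture is of the moment at which its call begins.
- ctrl.hand_in(): hands the job in, once; it reports no verdict.
The state is a dict: "time_s": time; "qpos": joint angles; "joint_vel": joint speeds; "tau": joint torques, N m; "ee_pos": TCP position; "eef_rot": TCP orientation; "force": force on the tool from outside, world axes, zero at the start; "moment": the same for the moment, N m; "grip_width": finger opening in m.
Only numpy, scipy, OpenCV 4.12 (cv2) and the standard library are available. Lean on these libraries where they do the work, as an engineer would, in place of code of your own. Each camera call takes 0.05 s, during which the arm holds its last target. There are 200 camera calls.

### The job

Clear the bench beside the bar stop: with the push block in the gripper, sweep the three steel offcuts into the three-sided scrap pen (the gripper itself must not touch them), then stand the push block upright on the bench again. After that grip the bar knob of the rotary stop and turn it clockwise, seen from above, counting the clicks, from its home notch to the third click and not past it, and finish the program still gripping the knob there, holding it for the next weld. Leave the hammer, the can and the L-shaped square where they are.

Things in the scene. Friction and masses are not known exactly. Their poses are not given: they have to be found in the camera images.
- pusher: Push block, loose, 0.35 kg, standing upright on the bench. A wooden block with a steel foot, 180 mm long (its x), 30 mm thick (its y), 48 mm high, and on top of it a grip rail of pale wood 120 mm long (x), 22 mm thick (y), from 48 to 92 mm above the underside, the same front and back. Origin: centre of the underside; z up. Either long face sweeps.
- pen: Scrap pen, fixed on the bench, painted grey: three upright walls 6 mm thick and 40 mm high and no floor of its own (the bench is the floor, there is no sill). Inside it is 220 mm wide (its x from -110 to 110 mm) and 126 mm deep (its y from -66 mm at the open mouth to +60 mm at the back wall). The mouth looks along its -y. Origin: on the bench. A strip 4 mm high and 22 mm wide runs along the outside of the back wall.
- cut_square: Square-bar offcut, plain steel, loose, 28 x 28 mm and 36 mm tall, 0.20 kg. Origin: centre of its underside as it stands at the start, on the bench before the mouth of the pen.
- cut_round: Round-bar offcut, plain steel, loose, 32 mm diameter, 28 mm tall, 0.17 kg, standing on end. Origin: centre of its underside, on the bench before the mouth of the pen.
- cut_flat: Flat-bar offcut, plain steel, loose, 42 x 30 mm and 18 mm thick, 0.17 kg, lying flat. Origin: centre of its underside, on the bench before the mouth of the pen.
- stop_block: Rotary bar stop, fixed: a grey block 130 x 130 x 30 mm; on it turns a steel drum 80 mm in diameter (32 to 62 mm above the bench) with stop screws of different length round its rim, and on the drum a black bar knob. Six brass studs on the block round the drum mark the notches; the thickest is home, the others follow clockwise seen from above, 0.4 rad apart. Origin: on the bench under the drum's axis; z up; the home stud lies along its -x.
- knob_grip (a point): Point on the turning axis inside the bar knob, 94 mm above the bench, at the height to grip. The bar is 70 mm long, 16 mm thick and reaches from 62 to 110 mm above the bench. Its frame turns with the knob: x along the bar, y across it (pinch along y); its -x half carries a white line on top and a small pointer at the drum's rim. At home the bar is parallel to the stop block's x.
- knob (a joint): Turn of the bar knob in rad, growing clockwise seen from above. It clicks into a notch every 0.4 rad: home 0, first click 0.4, second 0.8, third 1.2, fourth 1.6, fifth 2.0; end stops at -0.15 and 2.15. It starts in or a little beside the home notch. Turning it over the hump half way between two notches takes about 0.12 N m, after which it is pulled into the next notch.
- hammer: Bystander, loose: a hammer 240 mm long lying at the far edge of the work area.
- can: Bystander, loose: an open aluminium can 70 mm in diameter, 80 mm tall, standing nearer the robot than the push block and the rotary stop.
- square: Bystander, loose: a grey L-shaped welding square with arms of 90 mm, 20 mm thick, lying beyond the rotary stop.

How it is judged:
By the outcome, as a careful person would: the job done as asked, in the order asked, and still so for the second after the job is handed in, while the arm keeps its last pose, push and grip.
It also fails if it takes over 58 s, if anything falls off the work surface, if the arm or the gripper's body presses on something with over 40 N, if the wrist force passes 120 N, or if a joint passes its speed limit or range.

## Working session

There is one attempt and no reset: what is moved stays moved. The work goes in short steps, Python scripts to look and compute and a shell command to move; the robot and the scene stay as the last step left them, time stands still between calls to the robot, and variables do not carry over. Pictures are saved under pics/ and viewed, about 8 in all and at most 12, crops included, and the job is handed in when it is done.

```bash
mkdir -p pics; ls; cat > h.py <<'E'
import numpy as np, cv2
from station import ctrl
def cam(n):
    c=ctrl.camera(n); c['R']=np.array(c['R']); c['t']=np.array(c['t']); return c
def save(c,f,s=1.5): cv2.imwrite(f,cv2.resize(c['pixels'][...,::-1],None,fx=s,fy=s))
def ray(c,u,v,z):
    d=c['R'].T@np.array([(u-c['cx'])/c['fx'],(v-c['cy'])/c['fy'],1]); o=-c['R'].T@c['t']
    return o+d*(z-o[2])/d[2]
def cloud(c):
    v,u=np.indices(c['depth'].shape); d=c['depth']
    p=np.stack([(u-c['cx'])/c['fx']*d,(v-c['cy'])/c['fy']*d,d],-1)
    w=(p-c['t'])@c['R']; w[d==0]=np.nan; return w
def proj(c,X):
    p=c['R']@np.array(X)+c['t']; return c['fx']*p[0]/p[2]+c['cx'],c['fy']*p[1]/p[2]+c['cy']
E
python3 - <<'E'
from h import *
o=ctrl.get_obs(); print(o)
for n in('top','side'):
    c=cam(n); save(c,f'pics/{n}0.png'); np.save(n+'0.npy',c,allow_pickle=True); print(n,c['fx'],c['cx'],c['cy'],-c['R'].T@c['t'],c['R'][2])
E
```

```text
pics
{'time_s': 0.0, 'qpos': array([ 1.22842897e+00,  3.00521703e-01,  1.52158541e+00,  2.33877695e-05,
        1.32071335e+00, -6.66078544e-02]), 'joint_vel': array([-1.37138095e-03, -1.86931725e-04, -3.04310114e-04, -1.44646328e-03,
       -1.02532428e-03, -1.95137952e-06]), 'tau': array([-2.26513730e-03, -5.31800616e+01, -3.52731764e+01,  7.07883853e-02,
        2.44493445e-02, -5.24157784e-06]), 'ee_pos': array([0.14967159, 0.52898784, 0.22385673]), 'eef_rot': array([-3.14036908e+00, -1.04323944e-04,  2.86582728e+00]), 'force': array([ 0.12272423, -0.22170545, -0.186761  ]), 'moment': array([-0.03500558, -0.02390311, -0.0269659 ]), 'grip_width': 0.09420371408416994}
top 439.4869887125652 263.68007574877055 194.22272512713698 [0.4634357  0.01547554 1.12996355] [ 0.09450446 -0.00471362 -0.99551328]
side 349.00577857025837 255.3189883153365 198.03742254346133 [0.35738945 0.61291868 0.46864562] [ 0.29193143 -0.79624613 -0.52987559]
```

View pics/top0.png

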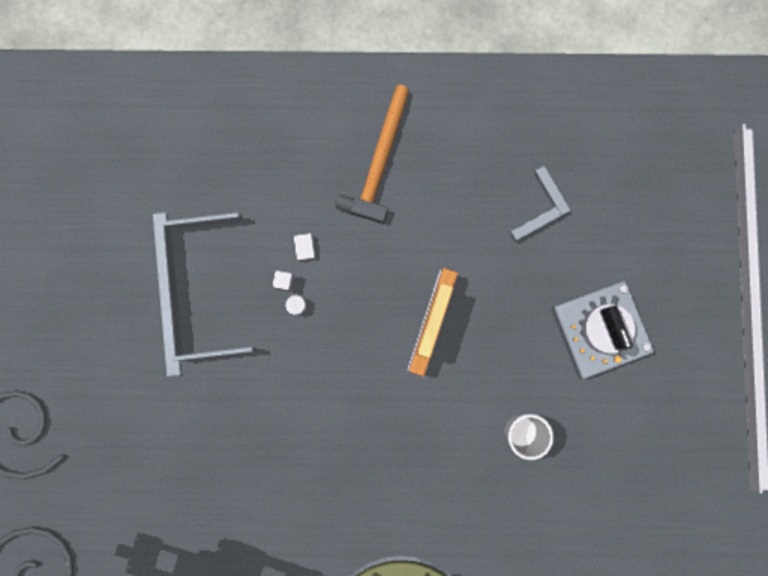

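View pics/side0.png

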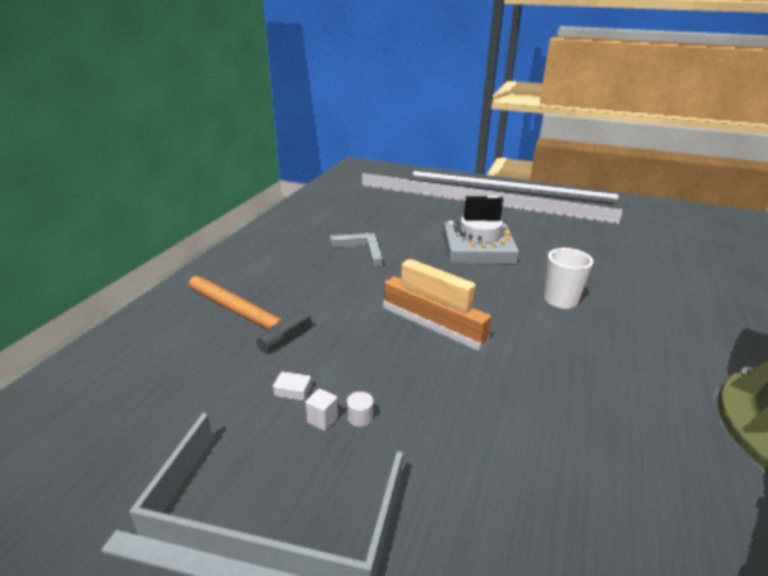

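Top view: the pen is at left (160–250, 215–375) with its mouth facing right (-y). The offcuts are at (305,247), (283,281) and (295,305), the pusher at (433,322), the knob at (617,328) with its home stud at about (618,360). The side view agrees. Next I'll measure them.

```bash
python3 - <<'E'
from h import *
c=np.load('top0.npy',allow_pickle=True).item(); s=np.load('side0.npy',allow_pickle=True).item()
def rect(w,m,name):
    p=w[m][:,:2].astype(np.float32); (x,y),wh,a=cv2.minAreaRect(p*1000); z=w[m][:,2]
    b=cv2.boxPoints(((x,y),wh,a)); e=[b[1]-b[0],b[2]-b[1]]; l=max(e,key=np.linalg.norm)
    print(name,len(p),'c',np.round([x,y],1),'wh',np.round(wh,1),'long dir deg',round(np.degrees(np.arctan2(l[1],l[0]))%180,1),'z med %.1f p95 %.1f'%(np.median(z)*1e3,np.percentile(z,95)*1e3),'px',np.round(np.argwhere(m).mean(0)[::-1],1))
for n,k in(('top',c),('side',s)):
    w=cloud(k); g=np.isfinite(w[...,2]); print(n,'bench z',np.nanmedian(w[...,2][g&(abs(w[...,2])<.02)])*1e3)
    hsv=cv2.cvtColor(k['pixels'],cv2.COLOR_RGB2HSV); 
    inb=(w[...,0]>.2)&(w[...,0]<.8)&(abs(w[...,1])<.6)
    m=(inb&(w[...,2]>.012)).astype(np.uint8)
    cnt,lab,st,ce=cv2.connectedComponentsWithStats(m)
    for i in range(1,cnt):
        if st[i,4]<40: continue
        mm=lab==i; rect(w,mm,f'comp{i} hsv{np.median(hsv[mm],0)}')
        zt=np.percentile(w[mm][:,2],95)
        rect(w,mm&(w[...,2]>zt-.006),'   top')
# studs in top image: brass
w=cloud(c);hsv=cv2.cvtColor(c['pixels'],cv2.COLOR_RGB2HSV)
m=((hsv[...,0]>10)&(hsv[...,0]<30)&(hsv[...,1]>120)&(hsv[...,2]>100)&(w[...,1]<-.2)).astype(np.uint8)
cnt,lab,st,ce=cv2.connectedComponentsWithStats(m)
for i in range(1,cnt): print('stud',st[i,4],ce[i],np.round(ray(c,*ce[i],.033)*1e3,1))
E
```

```text
top bench z 1.587248747523418
comp1 hsv[ 99.  30. 118.] 648 c [751.5  59.1] wh [ 88. 110.] long dir deg 163.6 z med 25.8 p95 29.8 px [244.2 130. ]
   top 470 c [749.8  62.6] wh [ 87.1 108.6] long dir deg 167.4 z med 26.8 p95 30.5 px [244.  131.3]
comp2 hsv[132.  13. 120.] 1239 c [ 520.1 -586.1] wh [558.   10.4] long dir deg 0.1 z med 25.0 p95 32.7 px [499.7 217.5]
   top 527 c [ 520.5 -586.2] wh [556.7   8.2] long dir deg 0.0 z med 30.0 p95 34.0 px [501.1 215.8]
comp3 hsv[107.  24. 189.] 516 c [ 722.9 -218.3] wh [ 90.2 109.1] long dir deg 119.8 z med 21.0 p95 24.7 px [362.3 137.7]
   top 432 c [ 722.7 -218.4] wh [ 89.3 108.9] long dir deg 119.6 z med 21.4 p95 24.9 px [362.6 137.6]
comp4 hsv[107.  24. 139.] 964 c [574.3 327.3] wh [232.7 133.6] long dir deg 7.0 z med 39.0 p95 44.4 px [123.3 187.8]
   top 511 c [574.4 327.7] wh [232.9 132.5] long dir deg 7.3 z med 41.9 p95 45.1 px [123.7 191.5]
comp5 hsv[133.   6. 240.] 198 c [644.9 167.7] wh [42.3 29.6] long dir deg 8.3 z med 19.4 p95 22.8 px [202.2 164.5]
   top 171 c [645.1 167.9] wh [41.9 29.2] long dir deg 7.6 z med 19.7 p95 22.9 p
[... 2890 characters left out ...]
36.] 259 c [543.4 180.9] wh [30.5 31.2] long dir deg 125.2 z med 25.6 p95 27.3 px [239.8 270.1]
   top 191 c [543.8 181.2] wh [31. 30.] long dir deg 24.2 z med 26.1 p95 27.3 px [239.7 268.1]
comp9 hsv[102.  20. 130.] 3792 c [574.1 327.6] wh [233.3 134.1] long dir deg 7.1 z med 32.8 p95 39.5 px [165.5 347.5]
   top 1819 c [574.1 327.5] wh [233.2 133.9] long dir deg 7.1 z med 38.3 p95 39.8 px [174.2 345. ]
stud 5 [382.2 217.4] [ 511.1 -286.1   33. ]
stud 3 [383.33333333 225.66666667] [ 490.5 -288.5   33. ]
stud 5 [387.8 233.4] [ 471.4 -299.3   33. ]
stud 13 [411.46153846 239.        ] [ 457.8 -357.9   33. ]
stud 4 [394.5 238.5] [ 458.8 -315.7   33. ]
stud 4 [403.  240.5] [ 454.  -336.8   33. ]
```

```bash
python3 - <<'E'
from h import *
a=np.radians(7.1); X=np.array([np.cos(a),np.sin(a)]); Y=np.array([-X[1],X[0]]); P=np.array([.5741,.3275])
for n in('top','side'):
    c=np.load(n+'0.npy',allow_pickle=True).item(); w=cloud(c)
    m=(w[...,0]>.62)&(w[...,0]<.75)&(abs(w[...,1]-.07)<.075)&(w[...,2]>(.009))
    q=w[m]; h=cv2.convexHull((q[:,:2]*1000).astype(np.float32))[:,0]
    h=h[h[:,0]<730]; loc=np.c_[(h/1000-P)@X,(h/1000-P)@Y]*1000
    print(n,np.nanmax(q[:,2])); print(np.c_[h,loc][::2].round(0))
print(np.degrees(np.arctan2(*(np.array([.5059,-.3352])-np.array([.4578,-.3579])) [::-1])))
E
```

```text
top 0.034205785064282186
[[ 730.  110.  128. -235.]
 [ 639.  141.   42. -193.]
 [ 693.   31.   81. -309.]
 [ 705.   28.   92. -313.]
 [ 709.   28.   97. -314.]]
side 0.026649848060705115
[[ 716.  118.  115. -226.]
 [ 711.  116.  110. -227.]
 [ 687.   38.   76. -301.]
 [ 689.   33.   78. -306.]
 [ 707.   28.   95. -314.]]
25.264193126120063
```

```bash
python3 -m creep '{"translation":[[40,-5,0],[80,-20,0],[115,-50,0],[130,-90,0],[140,-130,0]],"yaw":[0,0,0,-0.02,-0.038],"gripper":[0,0,0,0,0]}' 60
python3 -m creep '{"translation":[[20,-35,0],[40,-70,0],[60,-105,0],[80,-140,0],[100,-175,0]],"yaw":[0,0,0,0,0],"gripper":[0,0,0,0,0]}'
python3 -m creep '{"translation":[[20,-35,0],[40,-70,0],[60,-105,0],[80,-140,0],[90,-175,0]],"yaw":[0,0,0,0,0],"gripper":[0,0,0,0,0]}'
```

```text
time_s: 0.52
ee_pos: [0.2896, 0.4025, 0.223]
eef_rot: [-3.139, -0.0, 2.826]
force: [1.2, -1.0, 0.6]
grip_width: 0.0939
time_s: 0.93
ee_pos: [0.39, 0.2256, 0.223]
eef_rot: [-3.139, -0.0, 2.826]
force: [0.2, 0.1, 0.2]
grip_width: 0.094
time_s: 1.35
ee_pos: [0.4811, 0.0485, 0.2227]
eef_rot: [-3.139, -0.001, 2.826]
force: [1.0, 1.2, -0.6]
grip_width: 0.0942
```

```bash
python3 -m creep '{"translation":[[12,-35,0],[24,-70,0],[35,-98,-10],[35,-98,-40],[35,-98,-70]],"yaw":[0,0,0,0,0],"gripper":[0,0,0,0,0]}' 60
python3 -m creep '{"translation":[[0,0,-20],[0,0,-40],[0,0,-60],[0,0,-75],[0,0,-79]],"yaw":[0,0,0,0,0],"gripper":[0,0,0,0,0]}'
python3 - <<'E'
from h import *
c=cam('side');save(c,'pics/s1.png'); print(ctrl.get_obs()['ee_pos'])
E
```

```text
time_s: 1.77
ee_pos: [0.5166, -0.0512, 0.1521]
eef_rot: [-3.139, 0.001, 2.823]
force: [1.2, 1.0, -0.9]
grip_width: 0.0941
time_s: 2.18
ee_pos: [0.5154, -0.051, 0.0706]
eef_rot: [-3.139, -0.003, 2.823]
force: [0.0, 0.3, -0.4]
grip_width: 0.0936
[ 0.51564774 -0.05101867  0.07123467]
```

View pics/s1.png

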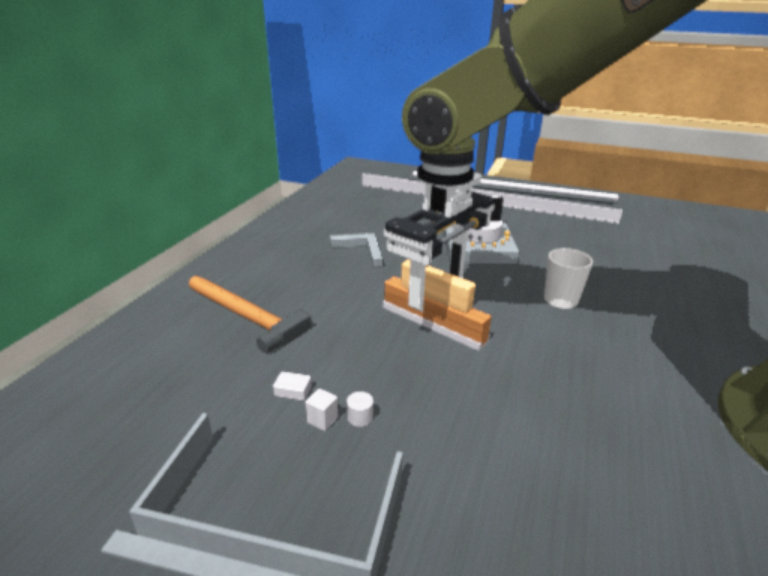

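The block is between the fingers, with the near finger at (416,290). The offset from the rail centre is parallax. I'll close the jaws.

```bash
python3 -m creep '{"translation":[[0,0,1],[0,0,1],[0,0,1],[0,0,1],[0,0,1]],"yaw":[0,0,0,0,0],"gripper":[255,255,255,255,255]}' 60
python3 -m creep '{"translation":[[0,0,0],[0,0,0],[0,0,0],[0,0,0],[0,0,0]],"yaw":[0,0,0,0,0],"gripper":[255,255,255,255,255]}' 60
```

```text
time_s: 2.65
ee_pos: [0.5159, -0.0511, 0.0728]
eef_rot: [-3.139, -0.001, 2.823]
force: [0.6, -0.4, -0.4]
grip_width: 0.0641
time_s: 3.07
ee_pos: [0.5159, -0.051, 0.0728]
eef_rot: [-3.139, -0.001, 2.823]
force: [0.2, 0.3, -0.3]
grip_width: 0.0305
```

```bash
python3 -m creep '{"translation":[[0,0,0],[0,0,0],[0,0,0],[0,0,0],[0,0,0]],"yaw":[0,0,0,0,0],"gripper":[255,255,255,255,255]}' 60
python3 -m creep '{"translation":[[0,0,10],[0,0,22],[0,0,36],[0,0,50],[0,0,60]],"yaw":[0,0,0,0,0],"gripper":[255,255,255,255,255]}' 60
```

```text
time_s: 3.48
ee_pos: [0.5159, -0.051, 0.0728]
eef_rot: [-3.139, -0.001, 2.823]
force: [-0.1, 0.3, 0.0]
grip_width: 0.0216
time_s: 3.9
ee_pos: [0.516, -0.0511, 0.1344]
eef_rot: [-3.139, -0.001, 2.823]
force: [-0.3, 0.2, -4.1]
grip_width: 0.0218
```

```bash
python3 -m creep '{"translation":[[12,20,0],[25,45,0],[40,75,0],[55,105,0],[66,130,0]],"yaw":[0.08,0.16,0.25,0.34,0.4],"gripper":[255,255,255,255,255]}' 60
python3 -m creep '{"translation":[[9,20,0],[16,36,0],[18,40,0],[18,40,0],[18,40,0]],"yaw":[0.03,0.042,0.042,0.042,0.042],"gripper":[255,255,255,255,255]}' 60
python3 - <<'E'
from h import *
o=ctrl.get_obs(); print(o['ee_pos'],o['eef_rot'],o['qpos'],o['grip_width'])
a=np.radians(7.1); X=np.array([np.cos(a),np.sin(a)]); Y=np.array([-X[1],X[0]]); P=np.array([.5741,.3275])
print('local',(o['ee_pos'][:2]-P)@X,(o['ee_pos'][:2]-P)@Y)
c=cam('side');save(c,'pics/s2.png')
w=cloud(c)
# lower block front face/ top orange
hsv=cv2.cvtColor(c['pixels'],cv2.COLOR_RGB2HSV)
m=(hsv[...,0]<22)&(hsv[...,1]>90)&(hsv[...,2]>90)&(w[...,0]<.70)&(w[...,0]>.4)&(w[...,1]<.2)&(w[...,2]>.05)&(w[...,2]<.17)
q=w[m]; print(len(q),q.min(0),q.max(0)); q=q[q[:,2]<.103]
print(cv2.minAreaRect((q[:,:2]*1000).astype(np.float32)),q[:,2].min(),q[:,2].max())
f=q[:,1]; A=np.polyfit(q[:,0],q[:,1],1);print('face deg',np.degrees(np.arctan(A[0])))
for s in(0,1):
    k=q[:,0]<.58 if s==0 else q[:,0]>.62
    print(s,np.percentile(q[k][:,2],[2,98]))
E
```

```text
time_s: 4.32
ee_pos: [0.5826, 0.0808, 0.1346]
eef_rot: [-3.139, -0.001, -3.055]
force: [0.2, -1.0, -3.8]
grip_width: 0.0217
time_s: 4.73
ee_pos: [0.6002, 0.1203, 0.1345]
eef_rot: [-3.139, -0.001, -3.013]
force: [0.0, -0.8, -3.6]
grip_width: 0.0216
[0.60023476 0.12026664 0.13450719] [-3.13908464e+00 -1.38579985e-03 -3.01320845e+00] [ 0.13895063  0.51975135  1.42922478 -0.0026813   1.19402997 -1.55924338] 0.021639475323975643
local 0.0003200049909349162 -0.20887458134826126
3645 [ 0.40011796 -1.81022538  0.05259325] [0.68896361 0.14680597 0.16990249]
((544.3341064453125, -831.7536010742188), (288.5086975097656, 1956.954833984375), 0.03486175835132599) 0.05259325432565081 0.10296657606830391
face deg 74.47546496855738
0 [0.05743081 0.10238107]
1 [0.0593272  0.10218625]
```

View pics/s2.png

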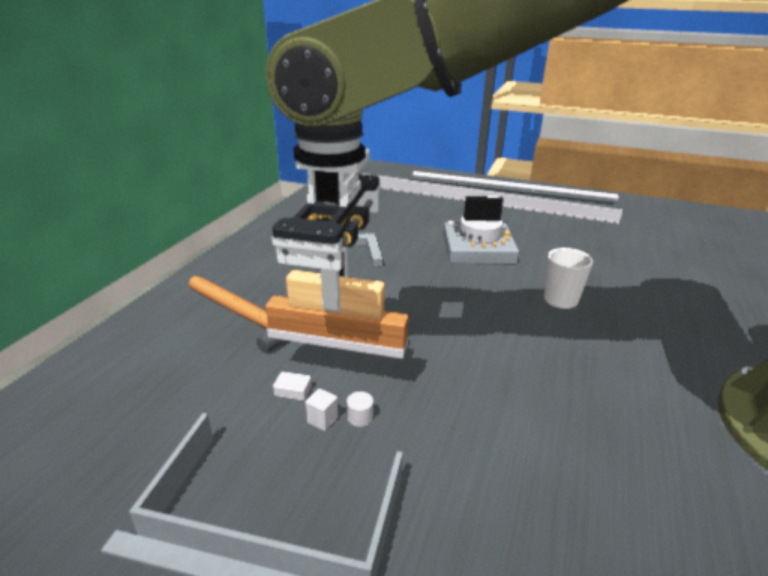

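The block hangs level and is parallel to the pen mouth, clear of the hammer head at (268,342) and behind the offcuts. I'll lower it to about 1 mm above the bench.

```bash
python3 -m creep '{"translation":[[0,0,-15],[0,0,-32],[0,0,-48],[0,0,-57],[0,0,-61]],"yaw":[0,0,0,0,0],"gripper":[255,255,255,255,255]}' 60
python3 -m creep '{"translation":[[-1,7,0],[-2.5,19,0],[-4,31,0],[-5.5,43,0],[-7,55,0]],"yaw":[0,0,0,0,0],"gripper":[255,255,255,255,255]}' 60
python3 -m creep '{"translation":[[-1.5,12,0],[-3,24,0],[-4.5,36,0],[-6,48,0],[-7.5,60,0]],"yaw":[0,0,0,0,0],"gripper":[255,255,255,255,255]}' 60
python3 - <<'E'
from h import *
for n in('side','top'):
    c=cam(n);save(c,f'pics/{n}3.png')
a=np.radians(7.1); X=np.array([np.cos(a),np.sin(a)]); Y=np.array([-X[1],X[0]]); P=np.array([.5741,.3275])
o=ctrl.get_obs();print('local',(o['ee_pos'][:2]-P)@X,(o['ee_pos'][:2]-P)@Y)
E
```

```text
time_s: 5.2
ee_pos: [0.5995, 0.1189, 0.0728]
eef_rot: [-3.139, -0.004, -3.015]
force: [-26.7, -6.0, 38.6]
grip_width: 0.0218
time_s: 5.62
ee_pos: [0.5926, 0.1752, 0.0733]
eef_rot: [-3.138, -0.002, -3.014]
force: [1.4, -5.0, -1.0]
grip_width: 0.0217
time_s: 6.03
ee_pos: [0.5849, 0.2362, 0.0734]
eef_rot: [-3.138, -0.002, -3.014]
force: [1.2, -5.9, -1.4]
grip_width: 0.0214
local -0.0007723022020459797 -0.09065464002380336
```

View pics/side3.png

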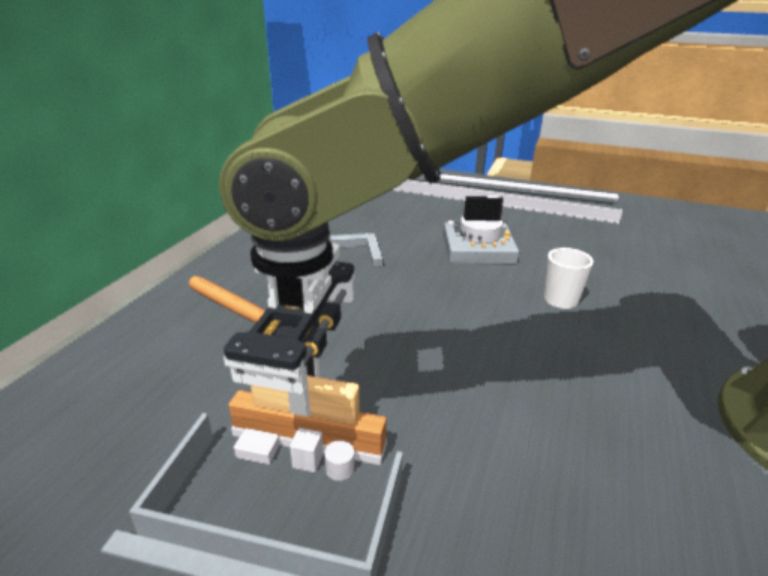

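The offcuts sit against the block's face at the mouth: flat (257,447), square (307,452), round (340,460). The gap on the right looks smaller, so I'll check the lateral clearance before entering.

```bash
python3 - <<'E'
from h import *
c=cam('side');w=cloud(c)
a=np.radians(7.1); X=np.array([np.cos(a),np.sin(a)]); Y=np.array([-X[1],X[0]]); P=np.array([.5741,.3275])
u=(w[...,:2]-P)@X*1000; v=(w[...,:2]-P)@Y*1000; z=w[...,2]*1000
hsv=cv2.cvtColor(c['pixels'],cv2.COLOR_RGB2HSV)
m=(hsv[...,0]<22)&(hsv[...,1]>90)&(hsv[...,2]>80)&(v>-110)&(v<-60)&(z<55)&(z>10)&(abs(u)<130)
print('pusher u',np.percentile(u[m],[.5,99.5]),'face v',np.percentile(v[m],[5,50,95]), 'slope',np.degrees(np.polyfit(u[m],v[m],1)[0]))
g=(hsv[...,1]<60)&(z>34)&(z<44)&(v>-70)&(v<40)
for s in(-1,1):
    k=g&(u*s>95)&(u*s<125); print('wall',s,np.percentile(u[k],[2,50,98]),v[k].min())
E
```

```text
pusher u [-90.43096037  87.85128559] face v [-94.75958304 -77.67745588 -76.07277118] slope 0.9920032437094436
wall -1 [-116.44485469 -113.65554249 -110.47555749] -66.7221659779265
wall 1 [108.95033549 111.27190292 115.98284815] -66.34894484468666
```

Clearance is about 20 mm on both sides. I'll push on, slowing towards the end, then back out straight.

```bash
python3 -m creep '{"translation":[[-1.2,10,0],[-2.5,20,0],[-3.7,30,0],[-5,40,0],[-6,48,0]],"yaw":[0,0,0,0,0],"gripper":[255,255,255,255,255]}' 60
python3 -m creep '{"translation":[[-0.6,5,0],[-1,8,0],[-1.2,10,0],[-1.2,10,0],[-1.2,10,0]],"yaw":[0,0,0,0,0],"gripper":[255,255,255,255,255]}' 60
python3 -m creep '{"translation":[[1,-8,0],[2.5,-20,0],[4.5,-36,0],[6.5,-52,0],[8.5,-70,0]],"yaw":[0,0,0,0,0],"gripper":[255,255,255,255,255]}' 60
python3 -m creep '{"translation":[[1.7,-14,0],[3.4,-28,0],[5,-42,0],[6.8,-56,0],[7.5,-62,0]],"yaw":[0,0,0,0,0],"gripper":[255,255,255,255,255]}' 60
python3 - <<'E'
from h import *
c=cam('side');save(c,'pics/side4.png');w=cloud(c)
a=np.radians(7.1); X=np.array([np.cos(a),np.sin(a)]); Y=np.array([-X[1],X[0]]); P=np.array([.5741,.3275])
u=(w[...,:2]-P)@X*1000; v=(w[...,:2]-P)@Y*1000; z=w[...,2]*1000
m=((abs(u)<100)&(v>-75)&(v<52)&(z>9)).astype(np.uint8)
n,l,s,ce=cv2.connectedComponentsWithStats(m)
for i in range(1,n):
    k=l==i
    if s[i,4]>30: print(s[i,4],'u',u[k].min().round(),u[k].max().round(),'v',v[k].min().round(),v[k].max().round(),'z',z[k].max().round())
o=ctrl.get_obs();print('local',(o['ee_pos'][:2]-P)@X,(o['ee_pos'][:2]-P)@Y,o['ee_pos'])
E
```

```text
time_s: 6.6
ee_pos: [0.5784, 0.2854, 0.073]
eef_rot: [-3.139, -0.003, -3.013]
force: [-0.3, -3.9, -3.0]
grip_width: 0.0217
time_s: 7.02
ee_pos: [0.5772, 0.2957, 0.073]
eef_rot: [-3.14, -0.003, -3.013]
force: [-0.2, -0.5, -3.7]
grip_width: 0.0214
time_s: 7.43
ee_pos: [0.5859, 0.2236, 0.0731]
eef_rot: [-3.14, -0.003, -3.014]
force: [0.4, -0.7, -3.4]
grip_width: 0.0215
time_s: 7.85
ee_pos: [0.5937, 0.1593, 0.0731]
eef_rot: [-3.14, -0.003, -3.015]
force: [0.0, -0.3, -3.6]
grip_width: 0.0215
525 u 28.0 72.0 v -16.0 15.0 z 19.0
541 u -24.0 4.0 v -17.0 13.0 z 36.0
451 u -64.0 -34.0 v -15.0 16.0 z 29.0
local -0.0013009609038195022 -0.16943722471746417 [0.59375171 0.15920123 0.07310375]
```

View pics/side4.png

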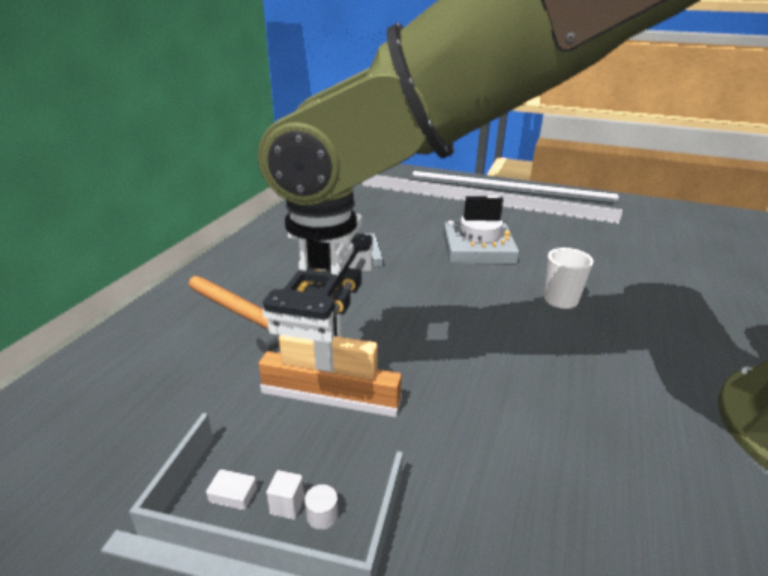

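All three offcuts are well inside the pen, 50 mm past the mouth line. Next I set the block down here, release it and lift.

```bash
python3 -m creep '{"translation":[[0,0,-0.3],[0,0,-0.5],[0,0,-0.7],[0,0,-0.7],[0,0,-0.7]],"yaw":[0,0,0,0,0],"gripper":[255,255,255,255,255]}' 60
python3 -m creep '{"translation":[[0,0,0],[0,0,0],[0,0,0],[0,0,0],[0,0,0]],"yaw":[0,0,0,0,0],"gripper":[150,100,60,0,0]}' 60
python3 -m creep '{"translation":[[0,0,0],[0,0,0],[0,0,0],[0,0,0],[0,0,0]],"yaw":[0,0,0,0,0],"gripper":[0,0,0,0,0]}' 60
python3 -m creep '{"translation":[[0,0,15],[0,0,40],[0,0,70],[0,0,100],[0,0,120]],"yaw":[0,0,0,0,0],"gripper":[0,0,0,0,0]}' 60
```

```text
time_s: 8.32
ee_pos: [0.5939, 0.1595, 0.0728]
eef_rot: [-3.139, -0.002, -3.015]
force: [-1.5, -4.3, 4.4]
grip_width: 0.0216
time_s: 8.73
ee_pos: [0.5939, 0.1596, 0.0727]
eef_rot: [-3.139, -0.002, -3.015]
force: [1.0, 0.1, -0.0]
grip_width: 0.0516
time_s: 9.15
ee_pos: [0.5939, 0.1596, 0.0727]
eef_rot: [-3.139, -0.002, -3.015]
force: [0.5, -0.9, 0.9]
grip_width: 0.085
time_s: 9.57
ee_pos: [0.5943, 0.1597, 0.1958]
eef_rot: [-3.14, 0.001, -3.015]
force: [-0.2, 1.1, 0.1]
grip_width: 0.0941
```

The block stands released. Now I go to the knob: shift (-89,-495) mm with a yaw of about -2.92 rad, which leaves joint 6 in range through the whole turn.

```bash
for i in 1; do :; done
python3 -m creep '{"translation":[[-4,-20,0],[-7,-40,0],[-11,-60,0],[-14,-80,0],[-18,-99,0]],"yaw":[-0.116,-0.232,-0.348,-0.464,-0.58],"gripper":[0,0,0,0,0]}'
python3 -m creep '{"translation":[[-4,-20,0],[-7,-40,0],[-11,-60,0],[-14,-80,0],[-18,-99,0]],"yaw":[-0.116,-0.232,-0.348,-0.464,-0.58],"gripper":[0,0,0,0,0]}'
python3 -m creep '{"translation":[[-4,-20,0],[-7,-40,0],[-11,-60,0],[-14,-80,0],[-18,-99,0]],"yaw":[-0.116,-0.232,-0.348,-0.464,-0.58],"gripper":[0,0,0,0,0]}'
python3 -m creep '{"translation":[[-4,-20,0],[-7,-40,0],[-11,-60,0],[-14,-80,0],[-18,-99,0]],"yaw":[-0.116,-0.232,-0.348,-0.464,-0.58],"gripper":[0,0,0,0,0]}'
python3 - <<'E'
from h import *
o=ctrl.get_obs();print(o['ee_pos'],o['eef_rot'],o['qpos'])
# pusher check + knob refine from unobstructed views
t=cam('top');s=cam('side');save(t,'pics/top5.png');np.save('top5.npy',t,allow_pickle=True);np.save('side5.npy',s,allow_pickle=True)
for n,c in(('top',t),('side',s)):
    w=cloud(c);z=w[...,2]
    m=(z>.012)&(z<.11)&(abs(w[...,0]-.594)<.09)&(abs(w[...,1]-.1596)<.045)
    print(n,'pusher',cv2.minAreaRect((w[m][:,:2]*1000).astype(np.float32)),np.percentile(z[m],98))
E
```

```text
time_s: 9.98
ee_pos: [0.5761, 0.0597, 0.1959]
eef_rot: [-3.14, 0.001, 2.683]
force: [0.2, -0.3, 0.1]
grip_width: 0.0938
time_s: 10.4
ee_pos: [0.5579, -0.0403, 0.196]
eef_rot: [-3.14, 0.001, 2.097]
force: [0.1, 0.4, 0.0]
grip_width: 0.0939
time_s: 10.82
ee_pos: [0.5396, -0.1404, 0.1961]
eef_rot: [-3.14, 0.001, 1.511]
force: [0.4, -0.1, -0.7]
grip_width: 0.094
time_s: 11.23
ee_pos: [0.5214, -0.2405, 0.1961]
eef_rot: [-3.14, 0.001, 0.925]
force: [0.2, 0.4, -0.3]
grip_width: 0.0939
[ 0.52139069 -0.24046924  0.19614734] [-3.14006667e+00  7.95433236e-04  9.25207164e-01] [-4.95676687e-01  3.77901779e-01  1.48416802e+00 -5.82883467e-04
  1.28115057e+00  1.50080016e-01]
top pusher ((595.0928344726562, 158.27894592285156), (180.1748046875, 28.61680030822754), 7.301015853881836) 0.09652325408824014
side pusher ((593.2698974609375, 162.30845642089844), (178.95533752441406, 29.521652221679688), 7.115561008453369) 0.09079413370002593
```

```bash
python3 -m creep '{"translation":[[-4,-20,0],[-7,-40,0],[-11,-60,0],[-14,-80,0],[-16,-94,0]],"yaw":[-0.116,-0.232,-0.348,-0.464,-0.575],"gripper":[0,0,0,0,0]}'
python3 - <<'E'
from h import *
for n in('top','side'):
    c=np.load(n+'0.npy',allow_pickle=True).item(); w=cloud(c); z=w[...,2]
    near=np.hypot(w[...,0]-.505,w[...,1]+.335)<.1
    for lo,hi,nm in((.02,.04,'block'),(.095,.12,'bar')):
        m=near&(z>lo)&(z<hi); r=cv2.minAreaRect((w[m][:,:2]*1000).astype(np.float32)); print(n,nm,r,np.median(z[m]))
        if nm=='bar':
            p=w[m][:,:2]; p=p-p.mean(0); print('  pca',np.degrees(np.arctan(np.divide(*np.linalg.svd(p,full_matrices=False)[2][0][::-1]))))
E
```

```text
time_s: 11.75
ee_pos: [0.5049, -0.3362, 0.196]
eef_rot: [-3.14, 0.001, 0.347]
force: [-0.5, -0.1, 0.3]
grip_width: 0.0942
top block ((506.0394287109375, -336.54364013671875), (130.55055236816406, 130.0091552734375), 20.749305725097656) 0.0309505507152
top bar ((506.5325927734375, -336.5973205566406), (69.75275421142578, 17.7023983001709), 18.882909774780273) 0.11029870084825946
  pca 20.15859677560514
side block ((504.0792236328125, -330.759765625), (129.12046813964844, 131.09567260742188), 21.485074996948242) 0.027327587481286032
side bar ((503.9535827636719, -333.15850830078125), (70.24884033203125, 16.41644287109375), 20.510791778564453) 0.10333731039162036
  pca 20.147675722679192
```

The block's x axis lies at about 0.366 rad and the bar at about 0.352, so the third click is at a tool yaw of about -0.834. I'll descend and grip.

```bash
python3 -m creep '{"translation":[[0,1,-25],[0,1,-55],[0,1,-80],[0,1,-96],[0,1,-102]],"yaw":[0.004,0.004,0.004,0.004,0.004],"gripper":[0,0,0,0,0]}' 40
python3 -m creep '{"translation":[[0,0,0],[0,0,0],[0,0,0],[0,0,0],[0,0,0]],"yaw":[0,0,0,0,0],"gripper":[255,255,255,255,255]}' 40
python3 -m creep '{"translation":[[0,0,0],[0,0,0],[0,0,0],[0,0,0],[0,0,0]],"yaw":[0,0,0,0,0],"gripper":[255,255,255,255,255]}' 40
python3 -m creep '{"translation":[[0,0,0],[0,0,0],[0,0,0],[0,0,0],[0,0,0]],"yaw":[0,0,0,0,0],"gripper":[255,255,255,255,255]}' 40
python3 - <<'E'
from h import *
o=ctrl.get_obs();print(o['ee_pos'],o['eef_rot'],o['force'],o['moment'],o['grip_width'])
c=cam('side');cv2.imwrite('pics/side6.png',cv2.resize(c['pixels'][90:230,220:420,::-1],None,fx=3.5,fy=3.5))
E
```

```text
time_s: 12.17
ee_pos: [0.5043, -0.3337, 0.0913]
eef_rot: [-3.137, 0.003, 0.354]
force: [0.5, -0.2, 0.0]
grip_width: 0.094
time_s: 12.58
ee_pos: [0.5047, -0.3339, 0.0923]
eef_rot: [-3.138, 0.002, 0.354]
force: [-0.1, -0.7, -0.1]
grip_width: 0.0638
time_s: 13.0
ee_pos: [0.5047, -0.3339, 0.0923]
eef_rot: [-3.138, 0.002, 0.355]
force: [-0.0, 0.5, 0.3]
grip_width: 0.0306
time_s: 13.42
ee_pos: [0.5058, -0.3372, 0.0923]
eef_rot: [3.137, 0.0, 0.354]
force: [14.4, -26.0, -16.0]
grip_width: 0.0153
[ 0.50578292 -0.33722791  0.09232271] [3.13741709e+00 1.94505102e-04 3.53565400e-01] [ 14.43994623 -25.96208335 -15.95431724] [-4.39449179 -2.09906351  0.05426257] 0.015257361861208954
```

View pics/side6.png

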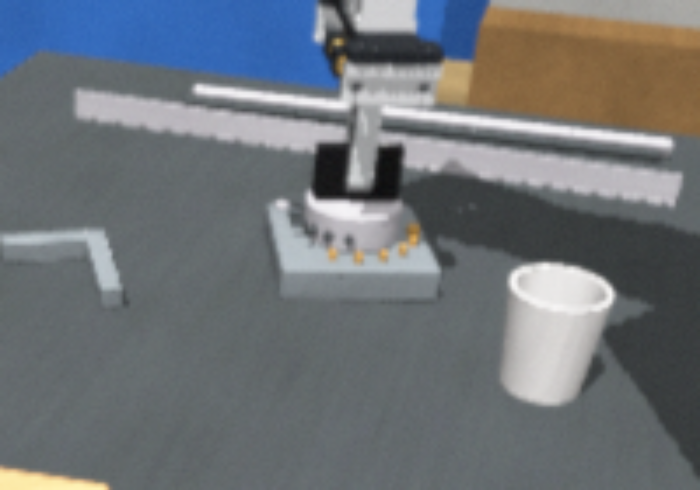

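The bar is gripped mid-length (pads at (362,150) in the crop). The grip pulled the tool about 3.4 mm onto the true axis, so I'll relax there.

```bash
python3 -m creep '{"translation":[[0,0,0],[0,0,0],[0,0,0]],"yaw":[0,0,0],"gripper":[255,255,255]}' 40
python3 -m creep '{"translation":[[0,0,0],[0,0,0],[0,0,0]],"yaw":[0,0,0],"gripper":[255,255,255]}' 40
python3 -c "
from h import *
o=ctrl.get_obs();print(o['ee_pos'],o['eef_rot'],o['force'],o['moment'],o['grip_width'])"
```

```text
time_s: 13.72
ee_pos: [0.5059, -0.3374, 0.0923]
eef_rot: [3.137, 0.0, 0.353]
force: [2.4, -4.9, -2.0]
grip_width: 0.0156
time_s: 13.97
ee_pos: [0.5059, -0.3374, 0.0923]
eef_rot: [3.137, 0.0, 0.354]
force: [3.0, -3.0, -1.0]
grip_width: 0.0158
[ 0.50588675 -0.33742879  0.09226397] [3.13705277e+00 5.28643285e-05 3.53500593e-01] [ 3.00907824 -3.00311208 -1.01512286] [0.15290886 0.13138928 0.01084128] 0.015784354106927228
```

```bash
cat > m.py <<'E'
from station import ctrl
o=ctrl.get_obs();print('yaw %.3f Mz %.3f F'%(o['eef_rot'][2],o['moment'][2]),o['force'].round(1),(o['ee_pos']*1e3).round(1))
E
T='python3 m.py'
python3 -m creep '{"translation":[[0,0,0],[0,0,0]],"yaw":[-0.08,-0.08],"gripper":[255,255]}' >/dev/null; $T
python3 -m creep '{"translation":[[0,0,0],[0,0,0]],"yaw":[-0.08,-0.08],"gripper":[255,255]}' >/dev/null; $T
python3 -m creep '{"translation":[[0,0,0],[0,0,0]],"yaw":[-0.08,-0.08],"gripper":[255,255]}' >/dev/null; $T
python3 -m creep '{"translation":[[0,0,0],[0,0,0]],"yaw":[-0.08,-0.08],"gripper":[255,255]}' >/dev/null; $T
python3 -m creep '{"translation":[[0,0,0],[0,0,0]],"yaw":[-0.08,-0.08],"gripper":[255,255]}' >/dev/null; $T
python3 -m creep '{"translation":[[0,0,0],[0,0,0]],"yaw":[-0.08,-0.08],"gripper":[255,255]}' >/dev/null; $T
python3 -m creep '{"translation":[[0,0,0],[0,0,0]],"yaw":[-0.08,-0.08],"gripper":[255,255]}' >/dev/null; $T
python3 -m creep '{"translation":[[0,0,0],[0,0,0]],"yaw":[-0.08,-0.08],"gripper":[255,255]}' >/dev/null; $T
python3 -m creep '{"translation":[[0,0,0],[0,0,0]],"yaw":[-0.08,-0.08],"gripper":[255,255]}' ; $T
```

```text
yaw 0.270 Mz 0.073 F [ 3.3 -3.5 -0.8] [ 505.9 -337.4   92.3]
yaw 0.188 Mz -0.003 F [ 1.9 -3.2 -0.9] [ 505.9 -337.5   92.3]
yaw 0.108 Mz -0.108 F [ 2.5 -3.2 -0.5] [ 505.9 -337.5   92.2]
yaw 0.028 Mz -0.134 F [ 2.6 -3.5 -0.9] [ 505.9 -337.5   92.3]
yaw -0.050 Mz 0.049 F [ 2.1 -4.  -1. ] [ 505.9 -337.5   92.3]
yaw -0.128 Mz 0.077 F [ 1.5 -3.3 -1.6] [ 505.9 -337.5   92.3]
yaw -0.206 Mz 0.014 F [ 2.2 -3.7 -1.3] [ 505.9 -337.5   92.3]
yaw -0.284 Mz -0.061 F [ 1.9 -3.8 -1.6] [ 505.9 -337.6   92.3]
time_s: 15.47
ee_pos: [0.506, -0.3375, 0.0923]
eef_rot: [3.137, -0.001, -0.362]
force: [2.3, -3.3, -0.7]
grip_width: 0.0157
yaw -0.362 Mz -0.139 F [ 2.3 -3.3 -0.7] [ 506.  -337.5   92.3]
```

The moment signature is clear: the hump at about 0.19 and the first notch at about -0.03 match the prediction. The second hump was at about -0.21. I'll continue to just short of the third.

```bash
T='python3 m.py'
python3 -m creep '{"translation":[[0,0,0],[0,0,0]],"yaw":[-0.05,-0.05],"gripper":[255,255]}' >/dev/null; $T
python3 -m creep '{"translation":[[0,0,0],[0,0,0]],"yaw":[-0.05,-0.05],"gripper":[255,255]}' >/dev/null; $T
python3 -m creep '{"translation":[[0,0,0],[0,0,0]],"yaw":[-0.08,-0.08],"gripper":[255,255]}' >/dev/null; $T
python3 -m creep '{"translation":[[0,0,0],[0,0,0]],"yaw":[-0.08,-0.08],"gripper":[255,255]}' >/dev/null; $T
python3 -m creep '{"translation":[[0,0,0],[0,0,0]],"yaw":[-0.08,-0.08],"gripper":[255,255]}' >/dev/null; $T
python3 -m creep '{"translation":[[0,0,0],[0,0,0]],"yaw":[-0.06,-0.06],"gripper":[255,255]}' >/dev/null; $T
python3 -m creep '{"translation":[[0,0,0],[0,0,0]],"yaw":[-0.03,-0.03],"gripper":[255,255]}' >/dev/null; $T
```

```text
yaw -0.408 Mz -0.086 F [ 1.9 -3.2 -2.1] [ 505.9 -337.6   92.2]
yaw -0.455 Mz 0.028 F [ 1.7 -3.1 -1.7] [ 505.9 -337.6   92.3]
yaw -0.533 Mz 0.108 F [ 1.6 -3.7 -1.4] [ 506.  -337.6   92.3]
yaw -0.612 Mz 0.063 F [ 0.4 -4.1 -1.2] [ 505.9 -337.6   92.3]
yaw -0.690 Mz -0.053 F [ 0.9 -3.1 -0.7] [ 505.9 -337.6   92.3]
yaw -0.747 Mz -0.053 F [ 1.3 -2.6 -1.7] [ 505.9 -337.6   92.3]
yaw -0.773 Mz -0.103 F [ 0.7 -2.5 -1.8] [ 505.9 -337.6   92.3]
```

```bash
T='python3 m.py'
python3 -m creep '{"translation":[[0,0,0],[0,0,0]],"yaw":[-0.04,-0.04],"gripper":[255,255]}' >/dev/null; $T
python3 -m creep '{"translation":[[0,0,0],[0,0,0],[0,0,0]],"yaw":[-0.025,-0.025,-0.025],"gripper":[255,255,255]}' >/dev/null; $T
python3 - <<'E'
from h import *
c=cam('top');s=cam('side')
for n,k,lo,hi in(('top',c,.098,.12),('side',s,.095,.112)):
    w=cloud(k);z=w[...,2];hsv=cv2.cvtColor(k['pixels'],cv2.COLOR_RGB2HSV)
    m=(np.hypot(w[...,0]-.506,w[...,1]+.3374)<.042)&(hsv[...,2]<60)&(z>.066)&(z<hi)
    p=w[m][:,:2]
    if len(p)>20:
        r=cv2.minAreaRect((p*1000).astype(np.float32));print(n,len(p),r)
cv2.imwrite('pics/top7.png',cv2.resize(c['pixels'][165:285,330:490,::-1],None,fx=4,fy=4))
cv2.imwrite('pics/side7.png',cv2.resize(s['pixels'][90:230,220:420,::-1],None,fx=3.5,fy=3.5))
E
```

```text
yaw -0.810 Mz -0.015 F [ 1.1 -3.8 -1.1] [ 505.9 -337.7   92.3]
yaw -0.833 Mz -0.031 F [ 0.8 -3.6 -1.9] [ 505.9 -337.7   92.3]
top 67 ((491.9080505371094, -319.2012939453125), (16.046846389770508, 24.341785430908203), 37.81497573852539)
side 136 ((500.6744079589844, -331.5321350097656), (20.11736488342285, 62.58905029296875), 41.73063659667969)
```

View pics/side7.png

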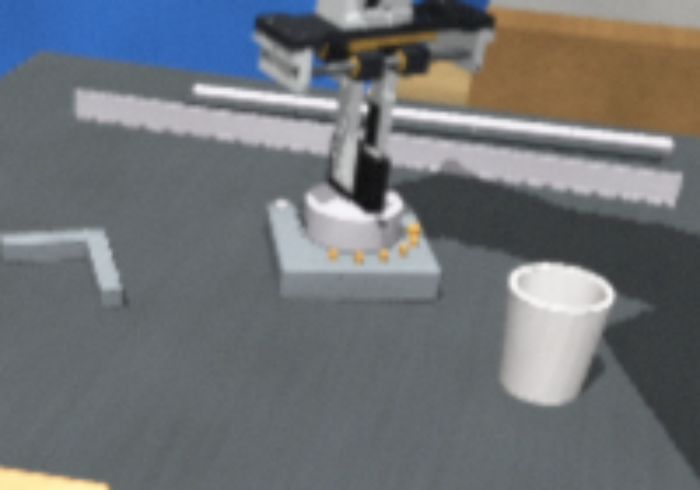

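The bar's near end (372,205) points at the third stud after home. The tool's -x direction is 132.3°, and that stud, from the first top view, bears 132.2°. I'll do one last settle and bystander check, then hand in.

```bash
python3 -m creep '{"translation":[[0,0,0],[0,0,0],[0,0,0]],"yaw":[-0.002,-0.002,-0.002],"gripper":[255,255,255]}'; python3 m.py
python3 - <<'E'
from h import *
s=cam('side'); w=cloud(s)
a=np.load('side0.npy',allow_pickle=True).item(); w0=cloud(a)
for n,x,y,r in(('hammer',.75,.06,.1),('can',.334,-.2,.06),('square',.722,-.217,.08),('pusher',.594,.16,.1)):
    f=lambda w:np.nanmean(w[(np.hypot(w[...,0]-x,w[...,1]-y)<r)&(w[...,2]>.009)&(w[...,2]<.1)],0).round(3)
    print(n,f(w0),f(w))
ctrl.hand_in(); print(ctrl.get_obs()['grip_width'])
E
```

```text
time_s: 17.4
ee_pos: [0.5059, -0.3377, 0.0923]
eef_rot: [3.138, -0.001, -0.835]
force: [0.7, -3.5, -1.4]
grip_width: 0.0157
yaw -0.835 Mz 0.008 F [ 0.7 -3.5 -1.4] [ 505.9 -337.7   92.3]
hammer [0.745 0.064 0.02 ] [0.748 0.063 0.02 ]
can [ 0.334 -0.189  0.052] [ 0.334 -0.189  0.052]
square [ 0.717 -0.237  0.016] [ 0.717 -0.238  0.016]
pusher [0.588 0.19  0.022] [0.588 0.169 0.051]
the job is handed in; nothing more can be done
the job is handed in; nothing more can be done
```

The job is done and handed in at 17.4 s.

- **Offcuts:** I swept all three into the pen with the push block. They lie about 50 mm past the mouth, and only the block touched them.
- **Push block:** It stands upright and released on the bench in front of the pen, confirmed in both views.
- **Knob:** I turned the bar knob clockwise by feel, counting three humps, and it is still gripped at the third click. The yaw is -0.835 rad, against about -0.834 predicted. The remaining moment is about 0.01 N m, and the pointer end lines up with the third stud to about 0.1°.

**Last checks:** The can and the square had not moved. The hammer's average position reads 3 mm different in x. The arm hid part of it in the later check view's line of sight, or the mask changed, and nothing was carried closer than about 20 mm to it, so I take this as a measuring effect; I did not check further.

**Forces:** Lowering the block onto the bench briefly read up to about 47 N at the wrist, and closing on the knob about 34 N because the grip was 3 mm off its axis. Both are well below the 120 N wrist limit.

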